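# Fetch the colour pot from behind the canisters

## Task

Clear the three canisters from the white tray onto the black mat, standing upright, without shifting the small pot behind them. When all three stand on the mat, fetch the pot and stand it in the middle of the cork trivet; after that put the canisters back in the tray, each upright and centred on the disc of its own lid's colour. Set each down rather than dropping it, knock none of them over, and leave the aluminium bowl where it stands.

Things in the scene. Friction and masses are not known exactly. Their poses are not given: they have to be found in the camera images.
- can_red_mid (a point): closed round canister, white with a red lid and a red band, 56 mm diameter, 120 mm tall, about 250 g, standing upright, smooth straight sides. The point is its centre on its axis, half-way up (60 mm above its foot). Stands at the start on one of the three coloured places in the tray (not always its own). The pot behind is only about 10 mm away from the row, so grip a canister in its upper half.
- can_green_mid (a point): closed round canister, white with a green lid and a green band, 56 mm diameter, 120 mm tall, about 250 g, standing upright, smooth straight sides. The point is its centre on its axis, half-way up (60 mm above its foot). Stands at the start on one of the three coloured places in the tray (not always its own). The pot behind is only about 10 mm away from the row, so grip a canister in its upper half.
- can_blue_mid (a point): closed round canister, white with a blue lid and a blue band, 56 mm diameter, 120 mm tall, about 250 g, standing upright, smooth straight sides. The point is its centre on its axis, half-way up (60 mm above its foot). Stands at the start on one of the three coloured places in the tray (not always its own). The pot behind is only about 10 mm away from the row, so grip a canister in its upper half.
- pot_mid (a point): the wanted pot: low, round, yellow with an orange lid, 48 mm diameter, 45 mm tall, about 120 g. The point is its centre, half-way up. It starts on the tray floor (4 mm above the bench) behind the row of canisters, 65 mm behind the line of disc centres, with room for fingers along the row; the tall canisters leave no room for a gripper body over it until they are gone.
- place_red: red round disc, 72 mm diameter, 3 mm thick, fixed in the white tray (its top 7 mm above the bench), with a 34 mm wide tab out to 52 mm on its -x side; seen round the canister on it: the place of the red-lidded canister. Origin: disc centre, underside. The discs lie in a row along their y axes, 85 mm apart; their x axes point to the back of the tray, where the pot is. Tray 190 x 262 mm, floor 4 mm, rim 12 mm high.
- place_green: green round disc, 72 mm diameter, 3 mm thick, fixed in the white tray (its top 7 mm above the bench), with a 34 mm wide tab out to 52 mm on its -x side; seen round the canister on it: the place of the green-lidded canister. Origin: disc centre, underside. The discs lie in a row along their y axes, 85 mm apart; their x axes point to the back of the tray, where the pot is. Tray 190 x 262 mm, floor 4 mm, rim 12 mm high.
- place_blue: blue round disc, 72 mm diameter, 3 mm thick, fixed in the white tray (its top 7 mm above the bench), with a 34 mm wide tab out to 52 mm on its -x side; seen round the canister on it: the place of the blue-lidded canister. Origin: disc centre, underside. The discs lie in a row along their y axes, 85 mm apart; their x axes point to the back of the tray, where the pot is. Tray 190 x 262 mm, floor 4 mm, rim 12 mm high.
- mat: black rubber mat, fixed flat on the bench, 150 mm along its x axis, 270 mm along its y axis, 3 mm thick; the side area. Origin: centre of its underside. Room for three canisters in a row along y, 85 mm apart.
- trivet: round cork trivet, fixed flat on the bench, 90 mm diameter, 8 mm thick. Origin: centre of its underside.
- pan: bystander: round aluminium bowl, 100 mm across the rim, 40 mm tall, standing loose beyond the trivet. Origin: centre of its underside. Not to be disturbed.

How it is judged:
By the outcome, as a careful person would: the job done as asked, in the order asked, and still so for the second after the job is handed in, with the robot touching nothing.
It also fails if it takes over 141 s, if anything falls off the work surface, if the arm or the gripper's body presses on something with over 40 N, if the wrist force passes 120 N, or if a joint passes its speed limit or range.

## Robot

A 6-joint arm with a two-finger parallel gripper is mounted at the origin on the work surface. World frame = base frame: x ahead of the robot, y to its left, z up, the work surface at z = 0. Lengths are in mm, angles in rad, forces in N, time in s.
With the tool pointing down it reaches from about 300 to 950 mm from the base axis. Payload 3.1 kg.
Tool frame: the origin (TCP) lies midway between the tips of the shut fingers; the grasp point (between the pads) lies 19 mm behind it (r.pinch_z is the x of the grasp point in the tool frame, in mm); x points along the fingers, y is the direction in which the jaws open and shut, and the axes are right-handed (so a half turn about x gives the same grasp; the last joint's range is limited). The gripper opens to 85 mm and grips with 20 to 120 N. Pads are 22 mm wide; open, the fingers measure 114 mm over their backs; the gripper's body (76 mm by 85 mm) begins 54 mm behind the grasp point. The pads swing forward as they close: fully open they stand 13 mm farther back than shut.
Start: joints at [-1.42, 0.308, 1.634, -0, 1.2, -0.07], TCP at [136.853, -609.839, 231.272] pointing down, gripper open.
Joint ranges: [-3.06, 3.06], [-0.79, 1.96], [0.05, 2.63], [-1.19, 4.34], [0.05, 2.64], [-2.94, 2.94]. Speed limits (rad/s): [2.79, 2.79, 3.14, 3.14, 3.14, 3.14].

## Interface

Orientations are given as a unit quaternion [x, y, z, w].
In Python, from rig import r gives the robot as it stands.
- The arm moves only by the shell command python3 -m inch 'ROWS' [FORCE]. ROWS is JSON, one flat list of numbers, 7 for each row, row after row: the opening, from 0 (shut) to 1 (fully open), then the shift along the tool's x, y, z in mm, then the turn, a rotation vector about the tool's x, y, z in degrees. In form: [grip, tx, ty, tz, ax, ay, az, grip, tx, ty, tz, ax, ay, az, ...]. A call has exactly 8 rows; each row shifts and turns the commanded pose from where the row before left it, along the tool's axes as they then stand; what a row does not reach is not made up. A row lasts 1/10 s, in which the tool goes at most 50 mm and 8.59 degrees, less where a joint would pass 70% of its speed; a pose out of reach is approached as far as the arm can. A call with a gripper value outside its range is refused whole. The fingers move at their own pace and stop on an object; FORCE is the grip in N (left out, the last holds). Time passes only in rows, so rows that do not move let the fingers close, or fill a call up. It gives the time, the measured TCP pose, the force and the opening at its end, in the units of the state.
- r.get_obs(): the state, without advancing time (a new reading comes with each control period).
- r.snapshot(name): name is "scene" or "top"; returns the picture (420x560x3 uint8, blue, green, red); there is no depth.
- r.get_calibration(name): a dict with "intrinsics" (3x3 intrinsics, pixels), "k1" (the pictures are not rectified: a ray, as slopes to the right and down, at radius r is drawn at 1 + k1 r^2 times it, then the intrinsics apply), "position" and "rotation" of the camera in the world. Camera axes: x right, y down, z forward; pixel columns grow to the right and rows downward; lengths in mm; the calibration is good to about 2 mm. A picture is of the moment at which its call begins. get_calibration takes no time and is no camera call.
- r.sign_off(): hands the job in, once; it reports no verdict.
The state is a dict: "time_s": time; "q": joint angles; "qvel": joint speeds; "joint_torque": joint torques, N m; "tcp_pos": TCP position; "ee_rot": TCP orientation; "force": force on the tool from outside, world axes, zero at the start; "wrist_torque": the same for the moment, N m; "width": opening from 0.0 (shut) to 1.0 (fully open).
Only numpy, scipy, OpenCV 4.12 (cv2) and the standard library are available. Lean on these libraries where they do the work, as an engineer would, in place of code of your own. Each camera call takes 0.05 s, during which the arm holds its last target. There are 200 camera calls.

## Working session

There is one attempt and no reset: what is moved stays moved. The work goes in short steps, Python scripts to look and compute and a shell command to move; the robot and the scene stay as the last step left them, time stands still between calls to the robot, and variables do not carry over. Pictures are saved under pics/ and viewed, about 12 in all and at most 16, crops included, and the job is handed in when it is done.

```bash
ls; mkdir -p pics; python3 - <<'E'
from rig import r
import cv2
for n in("scene","top"):
    im=r.snapshot(n); cv2.imwrite(f"pics/{n}0.png",im)
    print(n,r.get_calibration(n))
o=r.get_obs(); print(o, r.pinch_z)
E
```

```text
pics
scene {'intrinsics': array([[411.23238749,   0.        , 282.28447927],
       [  0.        , 411.23238749, 201.67991957],
       [  0.        ,   0.        ,   1.        ]]), 'k1': -0.022914245938250352, 'position': array([1115.80416861,  163.12550473,  620.24890644]), 'rotation': array([ 0.53487141,  0.74394662, -0.32480307, -0.23443326])}
top {'intrinsics': array([[380.90166329,   0.        , 274.95440734],
       [  0.        , 380.90166329, 209.85634453],
       [  0.        ,   0.        ,   1.        ]]), 'k1': 0.014047426849965246, 'position': array([4.62895516e+02, 8.02281465e-01, 9.01591798e+02]), 'rotation': array([-0.69799258,  0.71195797, -0.05892556,  0.04949722])}
{'time_s': 0.1, 'q': array([-1.41973937e+00,  3.08954172e-01,  1.63506382e+00, -4.03172116e-05,
        1.19972569e+00, -6.97062791e-02]), 'qvel': array([-0.00021275, -0.00261214, -0.00132681,  0.00078686,  0.00029933,
        0.00134114]), 'joint_torque': array([-7.46454043e-04, -4.16408157e+01, -2.77644557e+01, -1.18675812e-04,
        4.01061101e-03,  1.43708013e-05]), 'tcp_pos': array([ 136.70235324, -609.08878042,  230.13719271]), 'ee_rot': array([-0.70275825, -0.07865763,  0.70284664, -0.07713896]), 'force': array([-0.58002619, -0.26756032,  0.16386027]), 'wrist_torque': array([ 0.00171617, -0.04288681,  0.05985521]), 'width': 0.9990080999718756} -18.700000000000003
```

View pics/scene0.png

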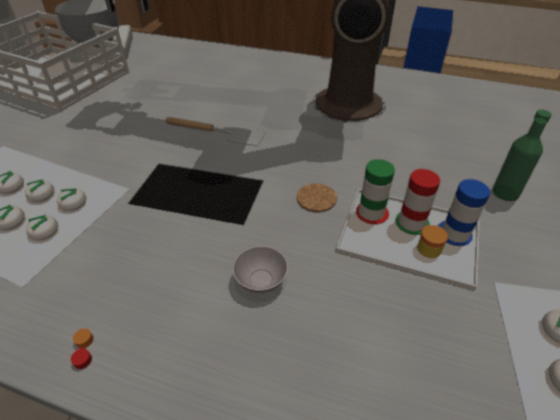

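View pics/top0.png

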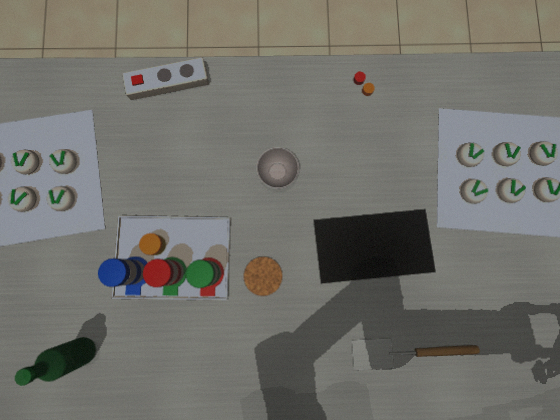

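The scene view shows, left to right, green (379,190), red (420,200) and blue (466,210) canisters, with the pot at (432,241) on the camera side. The mat is at (198,192), the trivet at (317,197) and the bowl at (260,272).

In the top view, up is +x and left is +y. Blue stands on the blue disc, red on green and green on red. The pot is at (150,243), the trivet at (263,276), the bowl at (278,167) and the mat at (375,245).

```bash
cat > h.py <<'E'
import numpy as np, cv2
from scipy.spatial.transform import Rotation as R
from scipy.optimize import minimize
from rig import r
def cam(n):
    c=r.get_calibration(n); return c['intrinsics'],c['k1'],np.array(c['position']),R.from_quat(c['rotation']).as_matrix()
def proj(n,P):
    K,k,p,M=cam(n); d=(np.atleast_2d(P)-p)@M; s=d[:,:2]/d[:,2:]
    s=s*(1+k*(s**2).sum(1))[:,None]; return s@K[:2,:2].T+K[:2,2]
def ray(n,uv,z):
    K,k,p,M=cam(n); s0=(np.atleast_2d(uv)-K[:2,2])/K[0,0]; s=s0.copy()
    for _ in range(9): s=s0/(1+k*(s**2).sum(1))[:,None]
    d=np.c_[s,np.ones(len(s))]@M.T; return (p+d*((z-p[2])/d[:,2])[:,None])[:,:2]
def mask(im,h,box,S=110,V=50):
    a=cv2.cvtColor(im,cv2.COLOR_BGR2HSV).astype(int); d=np.abs((a[...,0]-h+90)%180-90)
    m=((d<10)&(a[...,1]>S)&(a[...,2]>V)).astype(np.uint8); k=np.zeros_like(m); x0,y0,x1,y1=box; k[y0:y1,x0:x1]=1
    m=m*k; n,l,s,c=cv2.connectedComponentsWithStats(m)
    i=1+np.argmax(s[1:,4]); return (l==i).astype(np.uint8)
t=np.linspace(0,2*np.pi,48)
def cyl(n,x,y,z0,z1,rad):
    P=np.concatenate([np.c_[x+rad*np.cos(t),y+rad*np.sin(t),0*t+z] for z in(z0,z1)])
    m=np.zeros((1680,2240),np.uint8); h=cv2.convexHull(proj(n,P).astype(np.float32)); cv2.fillPoly(m,[np.round(h*4+1.5).astype(int)],1)
    return cv2.resize(m*255,(560,420),interpolation=cv2.INTER_AREA)/255.
def fit(n,m,x0,rad,z1,hh):
    def f(q): return np.abs(cyl(n,q[0],q[1],z1-q[2],z1,rad)-m).sum()
    s=minimize(f,[*x0,hh],method='Nelder-Mead',options=dict(initial_simplex=np.array([[*x0,hh],[x0[0]+8,x0[1],hh],[x0[0],x0[1]+8,hh],[x0[0],x0[1],hh+6]]),xatol=.1,fatol=.3))
    return s.x.round(1),round(s.fun/m.sum(),2)
def tool(): 
    o=r.get_obs(); return o,R.from_quat(o['ee_rot'])
def to(x,y,z,yaw=None):
    """tool-axis shift (TCP) to world point; world yaw of tool y wanted -> turn about tool x"""
    o,q=tool(); M=q.as_matrix(); d=np.array([x,y,z])-o['tcp_pos']
    print('tcp',o['tcp_pos'].round(1),'x-axis',M[:,0].round(3),'shift',(M.T@d).round(1),'w',round(o['width'],3),'t',round(o['time_s'],1),'F',o['force'].round(1))
E
python3 - <<'E'
from h import *
T=cv2.imread('pics/top0.png');S=cv2.imread('pics/scene0.png')
for n,im,L in(('top',T,dict(blue=((113,272),112,(95,255,133,290)),red=((157,272),0,(140,255,176,290)),green=((200,272),65,(184,255,217,290)),pot=((151,243),12,(135,228,168,256)))),
 ('scene',S,dict(blue=((470,192),112,(450,178,492,208)),red=((423,182),0,(402,168,442,200)),green=((379,172),65,(360,158,396,186)),pot=((433,236),12,(415,224,450,245))))):
    for k,(uv,h,b) in L.items():
        m=mask(im,h,b); z=127 if k!='pot' else 49
        print(n,k,int(m.sum()),fit(n,m,ray(n,uv,z)[0],28 if k!='pot' else 24,z,20))
a=cv2.cvtColor(T,cv2.COLOR_BGR2HSV)
m=((a[...,2]<45)).astype(np.uint8);b=np.zeros_like(m);b[200:295,305:445]=1
m=cv2.morphologyEx(m*b,cv2.MORPH_OPEN,np.ones((5,5)));c=max(cv2.findContours(m,0,1)[0],key=cv2.contourArea);q=cv2.minAreaRect(c)
bx=cv2.boxPoints(q);w=ray('top',bx,3);print('mat',w.round(1),w.mean(0))
m=mask(T,12,(240,250,290,300),S=50);c=max(cv2.findContours(m,0,1)[0],key=cv2.contourArea)
(e,ax,an)=cv2.fitEllipse(c);print('trivet',e,ax,ray('top',e,8))
m=mask(S,12,(290,180,345,215),S=50);c=max(cv2.findContours(m,0,1)[0],key=cv2.contourArea)
(e,ax,an)=cv2.fitEllipse(c);print('trivetS',e,ax,ray('scene',e,8))
print('bowl',ray('top',(278,167),40)); print('tray corners z12',ray('top',[(119,216),(230,217),(228,298),(113,298)],12).round(1))
o,q=tool();print(q.as_matrix().round(3))
cv2.imwrite('pics/c0.png',cv2.resize(T[205:310,90:300],None,fx=3.8,fy=3.8,interpolation=cv2.INTER_CUBIC))
E
```

```text
top blue 630 (array([463.4, 316.8,   0. ]), np.float64(0.04))
top red 655 (array([460.6, 227.7,   4.4]), np.float64(0.05))
top green 626 (array([456.9, 145.1,  18.7]), np.float64(0.12))
top pot 446 (array([523.9, 267.9,  25.8]), np.float64(0.07))
scene blue 677 (array([465. , 317.2,  17.9]), np.float64(0.11))
scene red 681 (array([460.8, 228.6,  19.9]), np.float64(0.05))
scene green 387 (array([459.3, 143.8,   0. ]), np.float64(0.09))
scene pot 460 (array([523. , 268.3,   6.3]), np.float64(0.12))
mat [[ 576.3 -104.8]
 [ 598.6 -378.6]
 [ 449.  -380.9]
 [ 428.2 -114.1]] [ 513.01492764 -244.59925622]
trivet (262.54266357421875, 275.8617248535156) (38.45111083984375, 38.7845344543457) [[447.28873943  19.27873032]]
trivetS (316.2864685058594, 197.0879669189453) (28.113239288330078, 39.872554779052734) [[449.73393841  20.27690017]]
bowl [[696.93858963 -21.29528751]]
tray corners z12 [[592.7 352.8]
 [585.4  93.6]
 [399.4  98.6]
 [405.5 358.2]]
[[-0.     0.219 -0.976]
 [ 0.002 -0.976 -0.219]
 [-1.    -0.002 -0.   ]]
```

View pics/c0.png

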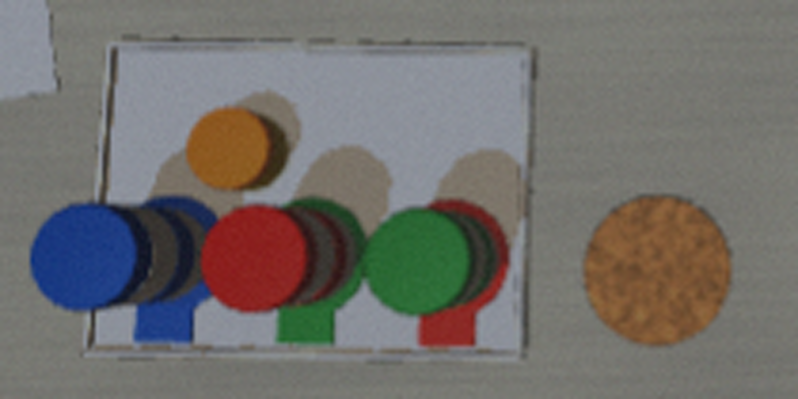

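The crop confirms the discs: blue, green and red tabs from left to right, which is +y to −y. All the objects are now located, and the tray row is turned about 2° from world y.

I'll turn the jaws along the tray's x axis, then go above the green canister.

```bash
python3 -m inch '[1,0,0,0,-8.5,0,0, 1,0,0,0,-8.5,0,0, 1,0,0,0,-8.5,0,0, 1,0,0,0,-8.5,0,0, 1,0,0,0,-8.5,0,0, 1,0,0,0,-8.5,0,0, 1,0,0,0,-8.5,0,0, 1,0,0,0,-8.5,0,0]' 40
python3 -m inch '[1,0,0,0,-7.3,0,0, 1,0,13,-33,0,0,0, 1,0,13,-33,0,0,0, 1,0,13,-33,0,0,0, 1,0,13,-33,0,0,0, 1,0,13,-33,0,0,0, 1,0,13,-33,0,0,0, 1,0,13,-33,0,0,0]'
python3 -m inch '[1,0,13,-33,0,0,0, 1,0,13,-33,0,0,0, 1,0,13,-33,0,0,0, 1,0,13,-33,0,0,0, 1,0,13,-33,0,0,0, 1,0,13,-33,0,0,0, 1,0,13,-33,0,0,0, 1,0,13,-33,0,0,0]'
python3 -c "
from h import *
to(458,144.5,200);print(tool()[1].as_matrix().round(3))"
```

```text
time_s: 0.9
tcp_pos: [136.8, -609.3, 230.5]
ee_rot: [0.538, 0.46, -0.537, 0.459]
force: [0.8, 0.6, 0.5]
width: 0.996
time_s: 1.7
tcp_pos: [236.2, -380.5, 230.8]
ee_rot: [0.509, 0.491, -0.509, 0.491]
force: [0.0, -0.6, 1.4]
width: 1.001
time_s: 2.5
tcp_pos: [349.5, -120.6, 231.1]
ee_rot: [-0.509, -0.491, 0.509, -0.491]
force: [0.6, -0.0, 0.8]
width: 0.998
tcp [ 349.5 -120.6  231.1] x-axis [-0. -0. -1.] shift [  31.1   98.9 -268.9] w 0.998 t 2.5 F [ 0.6 -0.   0.8]
[[-0.     0.999 -0.036]
 [-0.    -0.036 -0.999]
 [-1.    -0.     0.   ]]
```

```bash
python3 -m inch '[1,4,14,-38,0,0,0, 1,4,14,-38,0,0,0, 1,4,14,-38,0,0,0, 1,4,14,-38,0,0,0, 1,4,14,-38,0,0,0, 1,4,14,-38,0,0,0, 1,7,1,-3,0,0,0, 1,0,0,0,0,0,0]'
python3 - <<'E'
from h import *
to(458,144.5,72)
im=r.snapshot('scene'); cv2.imwrite('pics/s1.png',cv2.resize(im[80:290,300:540],None,fx=3,fy=2.8,interpolation=cv2.INTER_CUBIC))
E
```

```text
time_s: 3.3
tcp_pos: [441.4, 106.2, 198.8]
ee_rot: [-0.507, -0.492, 0.509, -0.491]
force: [-0.7, -0.6, -0.1]
width: 1.001
tcp [441.4 106.2 198.8] x-axis [-0.003 -0.001 -1.   ] shift [126.7  15.7 -38.9] w 1.001 t 3.3 F [-0.7 -0.6 -0.1]
```

View pics/s1.png

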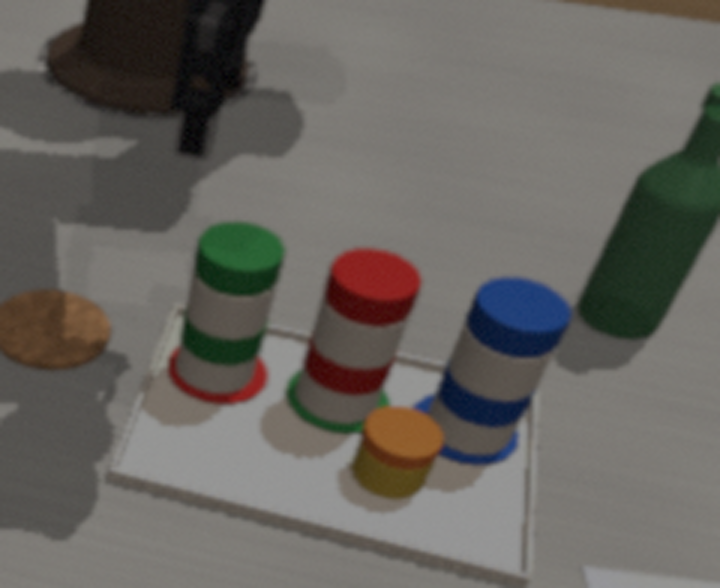

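The crop shows all three canisters standing and the pot in place. The finger tips are near crop (190,150), which is about (363,134) in the full picture. I'll check that against the projected TCP.

```bash
python3 -m inch '[1,0,8,-20,0,0,0, 1,0,8,-19,0,0,0, 1,0,0,0,0,0,0, 1,0,0,0,0,0,0, 1,0,0,0,0,0,0, 1,0,0,0,0,0,0, 1,0,0,0,0,0,0, 1,0,0,0,0,0,0]'
python3 - <<'E'
from h import *
print(proj('scene',[[441.4,106.2,198.8]]))
to(458,144.5,72)
im=r.snapshot('top'); cv2.imwrite('pics/t1.png',cv2.resize(im[180:330,90:310],None,fx=3.6,fy=3.6,interpolation=cv2.INTER_CUBIC))
print(proj('top',[[458,144.5,200],[458,144.5,127]]))
E
```

```text
time_s: 4.15
tcp_pos: [459.9, 143.7, 200.3]
ee_rot: [-0.509, -0.491, 0.509, -0.491]
force: [0.3, 0.7, -0.9]
width: 1.0
[[367.62162524 128.55197369]]
tcp [459.9 143.7 200.3] x-axis [ 0. -0. -1.] shift [128.3  -1.9  -0.7] w 1.0 t 4.2 F [ 0.3  0.7 -0.9]
[[191.10497053 273.29571969]
 [198.61626361 272.87195537]]
```

View pics/t1.png

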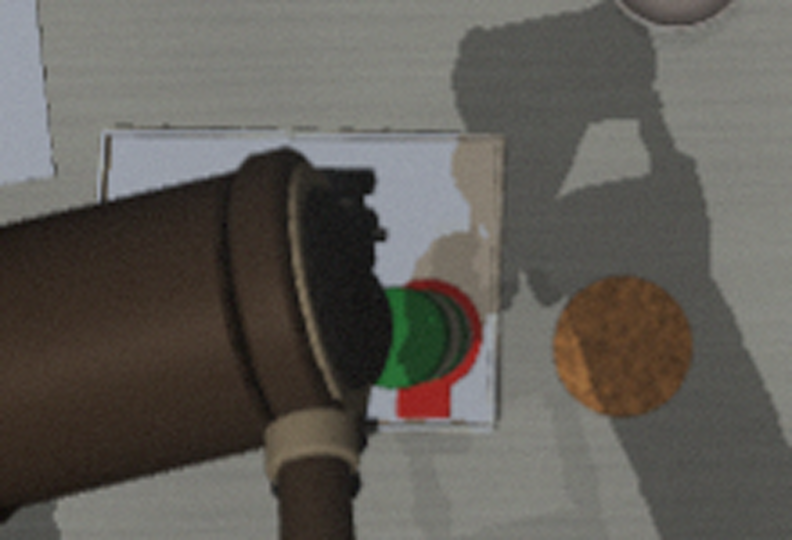

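The gripper is directly above the green canister, with jaws along the tray's x axis. Going down and gripping.

```bash
python3 -m inch '[1,20,-1,0,0,0,0, 1,20,-1,0,0,0,0, 1,20,0,0,0,0,0, 1,20,0,0,0,0,0, 1,20,0,0,0,0,0, 1,15,0,0,0,0,0, 1,13,0,0,0,0,0, 1,0,0,0,0,0,0]'
python3 -m inch '[0,0,0,0,0,0,0, 0,0,0,0,0,0,0, 0,0,0,0,0,0,0, 0,0,0,0,0,0,0, 0,0,0,0,0,0,0, 0,0,0,0,0,0,0, 0,0,0,0,0,0,0, 0,0,0,0,0,0,0]' 40
python3 -m inch '[0,-5,0,0,0,0,0, 0,-10,0,0,0,0,0, 0,-20,0,0,0,0,0, 0,-20,0,0,0,0,0, 0,-20,0,0,0,0,0, 0,-5,0,0,0,0,0, 0,0,0,0,0,0,0, 0,0,0,0,0,0,0]'
python3 - <<'E'
from h import *
to(520,-329,152)
im=r.snapshot('scene'); cv2.imwrite('pics/s2.png',cv2.resize(im[80:290,300:540],None,fx=3,fy=2.8,interpolation=cv2.INTER_CUBIC))
E
```

```text
time_s: 5.0
tcp_pos: [456.4, 143.8, 70.5]
ee_rot: [-0.508, -0.492, 0.51, -0.49]
force: [-0.9, 0.3, 0.8]
width: 1.0
time_s: 5.8
tcp_pos: [458.5, 144.4, 73.2]
ee_rot: [0.509, 0.491, -0.509, 0.491]
force: [-1.8, 0.3, 6.5]
width: 0.651
time_s: 6.6
tcp_pos: [457.3, 144.0, 151.6]
ee_rot: [-0.508, -0.491, 0.509, -0.491]
force: [-0.2, 0.1, -2.0]
width: 0.653
tcp [457.3 144.  151.6] x-axis [-0.001 -0.    -1.   ] shift [-4.000e-01  7.960e+01  4.704e+02] w 0.653 t 6.6 F [-0.2  0.1 -2. ]
```

View pics/s2.png

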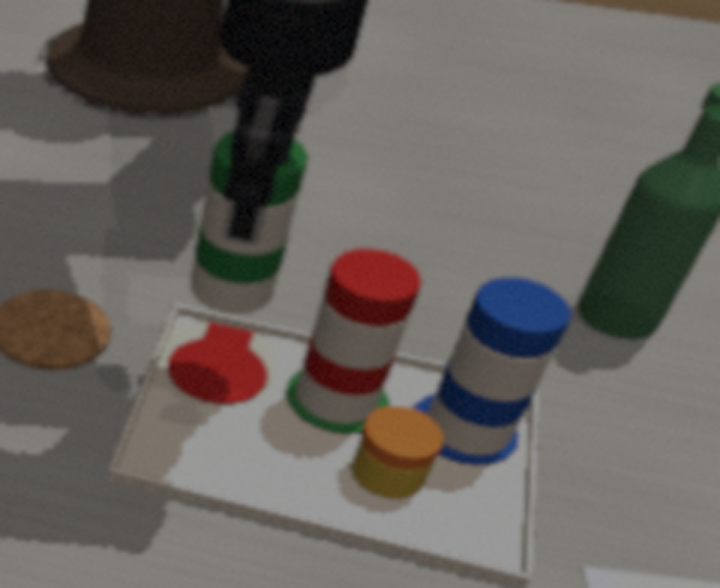

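The green canister is held upright 80 mm above its disc, and nothing else has moved. Carrying it to the far end of the mat.

```bash
python3 -m inch '[0,0,3,18,0,0,0, 0,0,6,35,0,0,0, 0,0,6,35,0,0,0, 0,0,6,35,0,0,0, 0,0,6,35,0,0,0, 0,0,6,35,0,0,0, 0,0,6,35,0,0,0, 0,0,6,35,0,0,0]'
python3 -m inch '[0,0,6,35,0,0,0, 0,0,6,35,0,0,0, 0,0,6,35,0,0,0, 0,0,6,35,0,0,0, 0,0,6,35,0,0,0, 0,0,4,32,0,0,0, 0,0,0,0,0,0,0, 0,0,0,0,0,0,0]'
python3 -c "
from h import *
to(520,-329,68)"
```

```text
time_s: 7.45
tcp_pos: [492.6, -121.4, 150.8]
ee_rot: [-0.509, -0.492, 0.509, -0.49]
force: [0.1, -0.0, -2.0]
width: 0.646
time_s: 8.25
tcp_pos: [519.1, -328.2, 150.4]
ee_rot: [-0.509, -0.492, 0.509, -0.489]
force: [0.5, 0.8, -1.5]
width: 0.65
tcp [ 519.1 -328.2  150.4] x-axis [-0.003  0.002 -1.   ] shift [82.4  1.2  0.9] w 0.65 t 8.2 F [ 0.5  0.8 -1.5]
```

```bash
python3 -m inch '[0,15,0,0,0,0,0, 0,20,0,0,0,0,0, 0,20,0,0,0,0,0, 0,15,0,0,0,0,0, 0,6,0,0,0,0,0, 0,3,0,0,0,0,0, 0,1,0,0,0,0,0, 0,0,0,0,0,0,0]'
python3 -m inch '[0,0.5,0,0,0,0,0, 0,0.5,0,0,0,0,0, 0,0.5,0,0,0,0,0, 0,0.5,0,0,0,0,0, 0,0,0,0,0,0,0, 0,0,0,0,0,0,0, 0,0,0,0,0,0,0, 0,0,0,0,0,0,0]'
python3 -c "
from h import *
to(520,-329,68)"
```

```text
time_s: 9.05
tcp_pos: [520.8, -328.7, 73.0]
ee_rot: [0.509, 0.49, -0.509, 0.492]
force: [-0.3, 0.2, -1.6]
width: 0.652
time_s: 9.85
tcp_pos: [520.2, -328.4, 70.3]
ee_rot: [-0.509, -0.491, 0.509, -0.491]
force: [-0.6, 0.6, -1.5]
width: 0.652
tcp [ 520.2 -328.4   70.3] x-axis [ 0. -0. -1.] shift [ 2.3 -0.2  0.6] w 0.652 t 9.8 F [-0.6  0.6 -1.5]
```

```bash
python3 -m inch '[0,0.5,0,0,0,0,0, 0,0.5,0,0,0,0,0, 0,0.5,0,0,0,0,0, 0,0.5,0,0,0,0,0, 0,0,0,0,0,0,0, 0,0,0,0,0,0,0, 0,0,0,0,0,0,0, 0,0,0,0,0,0,0]'

```

```text
time_s: 10.65
tcp_pos: [520.3, -328.8, 69.3]
ee_rot: [-0.509, -0.491, 0.509, -0.491]
force: [-3.1, 0.5, 5.5]
width: 0.648
```

In contact with the mat, so releasing and going to the red canister at (460.7, 228).

```bash
python3 -m inch '[1,0,0,0,0,0,0, 1,0,0,0,0,0,0, 1,0,0,0,0,0,0, 1,0,0,0,0,0,0, 1,-15,0,0,0,0,0, 1,-30,0,0,0,0,0, 1,-35,0,0,0,0,0, 1,-40,0,0,0,0,0]'
python3 -m inch '[1,-10,-4,-36,0,0,0, 1,0,-5,-40,0,0,0, 1,0,-5,-40,0,0,0, 1,0,-5,-40,0,0,0, 1,0,-5,-40,0,0,0, 1,0,-6,-40,0,0,0, 1,0,-6,-40,0,0,0, 1,0,-6,-40,0,0,0]'
python3 -m inch '[1,0,-6,-40,0,0,0, 1,0,-6,-40,0,0,0, 1,0,-6,-40,0,0,0, 1,0,-6,-40,0,0,0, 1,0,-6,-40,0,0,0, 1,0,-6,-30,0,0,0, 1,0,0,-10,0,0,0, 1,0,0,0,0,0,0]'
python3 -c "
from h import *
to(460.7,228,72)
print(cv2.imwrite('pics/s3.png',r.snapshot('scene')))"
```

```text
time_s: 11.45
tcp_pos: [519.6, -327.9, 189.5]
ee_rot: [-0.509, -0.491, 0.509, -0.49]
force: [0.5, -1.3, -0.2]
width: 1.002
time_s: 12.25
tcp_pos: [489.5, -9.5, 199.6]
ee_rot: [0.509, 0.49, -0.508, 0.491]
force: [-0.1, -0.4, -0.0]
width: 0.999
time_s: 13.05
tcp_pos: [462.4, 231.1, 199.2]
ee_rot: [0.509, 0.491, -0.508, 0.492]
force: [0.4, -0.4, -0.3]
width: 0.997
tcp [462.4 231.1 199.2] x-axis [ 0.002  0.    -1.   ] shift [127.2  -1.8   3.2] w 0.997 t 13.1 F [ 0.4 -0.4 -0.3]
True
```

View pics/s3.png

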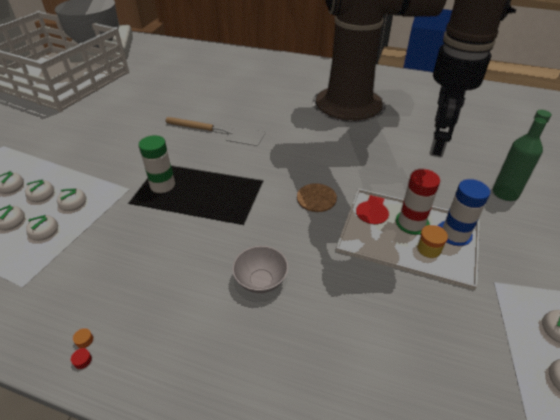

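Green stands at (158,168) near the mat's far end, and the pot and the other two canisters are unmoved. Next the red canister.

```bash
python3 -m inch '[1,20,-1,1,0,0,0, 1,20,-1,1,0,0,0, 1,20,0,1,0,0,0, 1,20,0,0,0,0,0, 1,20,0,0,0,0,0, 1,15,0,0,0,0,0, 1,12,0,0,0,0,0, 1,0,0,0,0,0,0]'
python3 -m inch '[0,0,0,0,0,0,0, 0,0,0,0,0,0,0, 0,0,0,0,0,0,0, 0,0,0,0,0,0,0, 0,0,0,0,0,0,0, 0,0,0,0,0,0,0, 0,0,0,0,0,0,0, 0,0,0,0,0,0,0]' 40
python3 -m inch '[0,-5,0,0,0,0,0, 0,-10,0,0,0,0,0, 0,-20,0,0,0,0,0, 0,-20,0,0,0,0,0, 0,-20,0,0,0,0,0, 0,-5,0,0,0,0,0, 0,0,0,0,0,0,0, 0,0,0,0,0,0,0]'
python3 -c "
from h import *
to(513,-245,152)"
```

```text
time_s: 13.9
tcp_pos: [458.9, 225.3, 69.8]
ee_rot: [-0.508, -0.491, 0.511, -0.49]
force: [0.7, -0.4, -0.3]
width: 1.003
time_s: 14.7
tcp_pos: [460.5, 227.4, 72.4]
ee_rot: [0.509, 0.491, -0.508, 0.491]
force: [-1.4, -0.3, 6.2]
width: 0.646
time_s: 15.5
tcp_pos: [459.2, 226.8, 150.4]
ee_rot: [-0.508, -0.491, 0.509, -0.491]
force: [0.6, 0.5, -3.4]
width: 0.65
tcp [459.2 226.8 150.4] x-axis [-0.002 -0.001 -1.   ] shift [ -1.4  70.7 469.6] w 0.65 t 15.5 F [ 0.6  0.5 -3.4]
```

```bash
python3 -m inch '[0,0,3,18,0,0,0, 0,0,5,35,0,0,0, 0,0,5,35,0,0,0, 0,0,5,35,0,0,0, 0,0,5,35,0,0,0, 0,0,6,35,0,0,0, 0,0,6,35,0,0,0, 0,0,6,35,0,0,0]'
python3 -m inch '[0,0,5,35,0,0,0, 0,0,5,35,0,0,0, 0,0,5,35,0,0,0, 0,0,5,35,0,0,0, 0,0,5,35,0,0,0, 0,0,4,31,0,0,0, 0,0,0,0,0,0,0, 0,0,0,0,0,0,0]'
python3 -c "
from h import *
to(513,-245,69)"
python3 -m inch '[0,15,0,0,0,0,0, 0,20,0,0,0,0,0, 0,20,0,0,0,0,0, 0,15,0,0,0,0,0, 0,6,0,0,0,0,0, 0,3,0,0,0,0,0, 0,1,0,0,0,0,0, 0,0,0,0,0,0,0]'
python3 -m inch '[0,0.5,0,0,0,0,0, 0,0.5,0,0,0,0,0, 0,0.5,0,0,0,0,0, 0,0.5,0,0,0,0,0, 0,0.5,0,0,0,0,0, 0,0.5,0,0,0,0,0, 0,0,0,0,0,0,0, 0,0,0,0,0,0,0]'
```

```text
time_s: 16.3
tcp_pos: [490.3, -38.4, 149.7]
ee_rot: [-0.508, -0.492, 0.509, -0.49]
force: [1.3, 1.3, -3.0]
width: 0.645
time_s: 17.1
tcp_pos: [512.0, -244.1, 149.5]
ee_rot: [-0.509, -0.492, 0.51, -0.489]
force: [-0.1, 0.2, -3.5]
width: 0.65
tcp [ 512.  -244.1  149.5] x-axis [-0.003  0.002 -1.   ] shift [80.5  1.3  1.1] w 0.65 t 17.1 F [-0.1  0.2 -3.5]
time_s: 17.9
tcp_pos: [513.9, -244.4, 72.0]
ee_rot: [0.509, 0.49, -0.509, 0.492]
force: [-0.2, 0.6, -2.9]
width: 0.649
time_s: 18.7
tcp_pos: [513.2, -244.1, 68.5]
ee_rot: [-0.509, -0.491, 0.509, -0.491]
force: [0.1, 0.8, -0.4]
width: 0.648
```

```bash
python3 -m inch '[0,0.5,0,0,0,0,0, 0,0,0,0,0,0,0, 1,0,0,0,0,0,0, 1,0,0,0,0,0,0, 1,0,0,0,0,0,0, 1,0,0,0,0,0,0, 1,-15,0,0,0,0,0, 1,-30,0,0,0,0,0]'
python3 -m inch '[1,-30,0,0,0,0,0, 1,-35,0,0,0,0,0, 1,-20,0,0,0,0,0, 1,0,-5,-40,0,0,0, 1,0,-5,-40,0,0,0, 1,0,-5,-40,0,0,0, 1,0,-5,-40,0,0,0, 1,0,-5,-40,0,0,0]'
python3 -m inch '[1,0,-5,-40,0,0,0, 1,0,-5,-40,0,0,0, 1,0,-5,-40,0,0,0, 1,0,-5,-40,0,0,0, 1,0,-5,-40,0,0,0, 1,0,-5,-40,0,0,0, 1,0,-5,-40,0,0,0, 1,0,-5,-40,0,0,0]'
python3 -m inch '[1,0,-4,-30,0,0,0, 1,0,0,-9,0,0,0, 1,0,0,0,0,0,0, 1,0,0,0,0,0,0, 1,0,0,0,0,0,0, 1,0,0,0,0,0,0, 1,0,0,0,0,0,0, 1,0,0,0,0,0,0]'
python3 -c "
from h import *
to(464,317,72)"
```

```text
time_s: 19.5
tcp_pos: [511.1, -242.9, 111.3]
ee_rot: [-0.508, -0.493, 0.509, -0.489]
force: [0.4, 0.2, 0.1]
width: 0.997
time_s: 20.3
tcp_pos: [495.4, -41.9, 199.1]
ee_rot: [0.509, 0.49, -0.509, 0.491]
force: [1.0, 0.1, 0.3]
width: 0.998
time_s: 21.1
tcp_pos: [466.8, 279.8, 199.2]
ee_rot: [0.509, 0.491, -0.508, 0.491]
force: [1.0, -0.6, 0.2]
width: 0.998
time_s: 21.9
tcp_pos: [464.4, 316.4, 197.8]
ee_rot: [-0.509, -0.491, 0.509, -0.491]
force: [0.7, -0.0, -0.2]
width: 1.002
tcp [464.4 316.4 197.8] x-axis [-0. -0. -1.] shift [125.8  -0.4  -0.6] w 1.002 t 21.9 F [ 0.7 -0.  -0.2]
```

```bash
python3 -m inch '[1,20,0,0,0,0,0, 1,20,0,0,0,0,0, 1,20,0,0,0,0,0, 1,20,0,0,0,0,0, 1,20,0,0,0,0,0, 1,15,0,0,0,0,0, 1,10,0,0,0,0,0, 1,0,0,0,0,0,0]'
python3 -m inch '[0,0,0,0,0,0,0, 0,0,0,0,0,0,0, 0,0,0,0,0,0,0, 0,0,0,0,0,0,0, 0,0,0,0,0,0,0, 0,0,0,0,0,0,0, 0,0,0,0,0,0,0, 0,0,0,0,0,0,0]' 40
python3 -m inch '[0,-5,0,0,0,0,0, 0,-10,0,0,0,0,0, 0,-20,0,0,0,0,0, 0,-20,0,0,0,0,0, 0,-20,0,0,0,0,0, 0,-5,0,0,0,0,0, 0,0,0,0,0,0,0, 0,0,0,0,0,0,0]'
python3 -c "
from h import *
to(506,-160,152)"
```

```text
time_s: 22.7
tcp_pos: [463.2, 316.3, 71.3]
ee_rot: [-0.508, -0.491, 0.51, -0.491]
force: [0.1, 0.1, -0.5]
width: 0.999
time_s: 23.5
tcp_pos: [464.4, 317.5, 74.0]
ee_rot: [0.509, 0.491, -0.509, 0.491]
force: [-2.2, -0.1, 5.7]
width: 0.652
time_s: 24.3
tcp_pos: [463.5, 316.6, 151.9]
ee_rot: [-0.508, -0.491, 0.509, -0.491]
force: [0.2, 0.4, -4.2]
width: 0.647
tcp [463.5 316.6 151.9] x-axis [-0.001 -0.001 -1.   ] shift [2.000e-01 5.950e+01 4.747e+02] w 0.647 t 24.3 F [ 0.2  0.4 -4.2]
```

```bash
python3 -m inch '[0,0,2,18,0,0,0, 0,0,4,35,0,0,0, 0,0,4,35,0,0,0, 0,0,4,35,0,0,0, 0,0,4,35,0,0,0, 0,0,5,35,0,0,0, 0,0,5,35,0,0,0, 0,0,5,35,0,0,0]'
python3 -m inch '[0,0,5,35,0,0,0, 0,0,5,35,0,0,0, 0,0,5,35,0,0,0, 0,0,5,35,0,0,0, 0,0,5,35,0,0,0, 0,0,4,37,0,0,0, 0,0,1,0,0,0,0, 0,0,0,0,0,0,0]'
python3 -m inch '[0,15,0,0,0,0,0, 0,20,0,0,0,0,0, 0,20,0,0,0,0,0, 0,15,0,0,0,0,0, 0,6,0,0,0,0,0, 0,2,0,0,0,0,0, 0,1,0,0,0,0,0, 0,0,0,0,0,0,0]'
python3 -m inch '[0,0.5,0,0,0,0,0, 0,0.5,0,0,0,0,0, 0,0.5,0,0,0,0,0, 0,0.5,0,0,0,0,0, 0,0.5,0,0,0,0,0, 0,0.5,0,0,0,0,0, 0,0,0,0,0,0,0, 0,0,0,0,0,0,0]'
```

```text
time_s: 25.1
tcp_pos: [486.4, 50.8, 151.6]
ee_rot: [-0.508, -0.491, 0.51, -0.49]
force: [-0.0, 0.5, -3.0]
width: 0.654
time_s: 25.9
tcp_pos: [508.8, -160.8, 151.6]
ee_rot: [-0.509, -0.491, 0.51, -0.489]
force: [0.0, 0.7, -2.8]
width: 0.654
time_s: 26.7
tcp_pos: [511.0, -160.1, 74.6]
ee_rot: [0.509, 0.49, -0.509, 0.492]
force: [-0.1, 0.1, -2.8]
width: 0.651
time_s: 27.5
tcp_pos: [510.2, -159.9, 70.7]
ee_rot: [-0.509, -0.491, 0.509, -0.491]
force: [0.0, -0.0, -2.6]
width: 0.646
```

```bash
python3 -m inch '[0,0.5,0,0,0,0,0, 0,0.5,0,0,0,0,0, 0,0.4,0,0,0,0,0, 0,0,0,0,0,0,0, 0,0,0,0,0,0,0, 0,0,0,0,0,0,0, 0,0,0,0,0,0,0, 0,0,0,0,0,0,0]'
```

```text
time_s: 28.3
tcp_pos: [510.3, -160.0, 70.0]
ee_rot: [-0.509, -0.491, 0.509, -0.491]
force: [-2.4, -0.0, 6.0]
width: 0.652
```

```bash
python3 -m inch '[1,0,0,0,0,0,0, 1,0,0,0,0,0,0, 1,0,0,0,0,0,0, 1,0,0,0,0,0,0, 1,-15,0,0,0,0,0, 1,-35,0,0,0,0,0, 1,-40,0,0,0,0,0, 1,-40,0,0,0,0,0]'
cat > m.py <<'E'
from h import *
T=r.snapshot('top');S=r.snapshot('scene');cv2.imwrite('pics/t4.png',T);cv2.imwrite('pics/s4.png',S)
d0=dict(red=(0,144.5,458),green=(65,228,461),blue=(112,315,464))
a=np.deg2rad(2.0)
def shape(n,x,y,z=7):
    m=cyl(n,x,y,z-.1,z,36)
    P=np.array([[-52,-17],[-52,17],[-20,17],[-20,-17]]);Q=P@np.array([[np.cos(a),np.sin(a)],[-np.sin(a),np.cos(a)]])
    Q=Q@np.diag([1,1]);P3=np.c_[Q[:,0]+x,Q[:,1]+y,0*Q[:,0]+z]
    # tray x axis=(cos,-sin), y axis=(sin,cos)
    P3=np.c_[x+P[:,0]*np.cos(a)+P[:,1]*np.sin(a), y-P[:,0]*np.sin(a)+P[:,1]*np.cos(a), 0*P[:,0]+z]
    k=np.zeros((1680,2240),np.uint8);cv2.fillPoly(k,[np.round(proj(n,P3)*4+1.5).astype(int)],255)
    return np.maximum(m,cv2.resize(k,(560,420),interpolation=cv2.INTER_AREA)/255.)
for n,im in(('top',T),('scene',S)):
    for k,(h,y,x) in d0.items():
        u,v=proj(n,[[x,y,7]])[0].astype(int);b=(u-40,v-30,u+40,v+30)
        m=mask(im,h,b,S=120,V=40)
        f=lambda q:np.abs(shape(n,*q)-m).sum()
        s=minimize(f,[x,y],method='Nelder-Mead',options=dict(initial_simplex=[[x,y],[x+6,y],[x,y+6]],xatol=.1,fatol=.3))
        print(n,k,int(m.sum()),s.x.round(1),round(s.fun/m.sum(),2))
    z=49;uv=(151,243) if n=='top' else (433,236);b=(135,228,168,256) if n=='top' else (415,224,450,250)
    m=mask(im,12 if n=='top' else 18,b);print(n,'pot',fit(n,m,ray(n,uv,z)[0],24,z,20))
o,q=tool();to(523.5,268,120)
cv2.imwrite('pics/c4.png',np.vstack([cv2.resize(T[205:310,90:450],(720,210)),cv2.resize(S[120:300,120:500],(720,341))]))
E
python3 m.py
```

```text
time_s: 29.1
tcp_pos: [510.0, -159.8, 201.5]
ee_rot: [0.509, 0.491, -0.509, 0.491]
force: [0.7, -0.8, -0.6]
width: 0.999
top red 843 [457.4 145. ] 0.07
top green 815 [460.6 229.5] 0.11
top blue 877 [463.5 315.1] 0.05
top pot (array([524.4, 267.7,  20.7]), np.float64(0.06))
scene red 660 [455.2 145.6] 0.08
scene green 589 [457.1 229. ] 0.28
scene blue 624 [460.7 315.4] 0.3
scene pot (array([523.9, 267.3,  19.9]), np.float64(0.12))
tcp [ 515.2 -161.8  207.5] x-axis [ 0.014 -0.006 -1.   ] shift [  85.2   -8.3 -430.3] w 1.0 t 29.2 F [ 1.4 -0.   1.3]
```

View pics/c4.png

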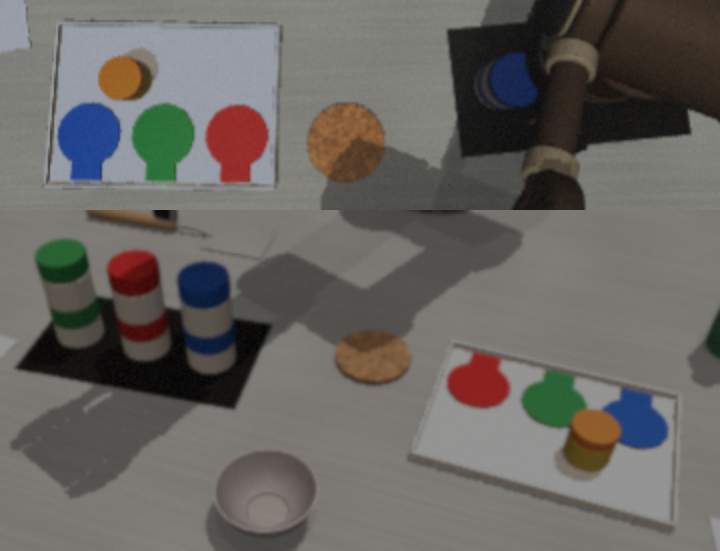

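All three canisters stand on the mat. The tray is empty apart from the pot at about (524, 268), which hasn't moved, and the disc centres are measured. I'll turn the jaws along the row and go for the pot.

```bash
python3 -m inch '[1,0,0,0,-8.5,0,0, 1,0,0,0,-8.5,0,0, 1,0,0,0,-8.5,0,0, 1,0,0,0,-8.5,0,0, 1,0,0,0,-8.5,0,0, 1,0,0,0,-8.5,0,0, 1,0,0,0,-8.5,0,0, 1,0,0,0,-8.5,0,0]' 30
python3 -m inch '[1,0,0,0,-8.5,0,0, 1,0,0,0,-8.5,0,0, 1,0,0,0,-5,0,0, 1,0,40,0,0,0,0, 1,0,40,0,0,0,0, 1,0,40,0,0,0,0, 1,0,40,0,0,0,0, 1,0,40,0,0,0,0]'
python3 -m inch '[1,0,40,0,0,0,0, 1,0,40,0,0,0,0, 1,0,40,0,0,0,0, 1,10,40,0,0,0,0, 1,20,40,0,0,0,0, 1,20,20,0,0,0,0, 1,20,6,0,0,0,0, 1,10,0,0,0,0,0]'
python3 -m inch '[1,0,0,0,0,0,0, 1,0,0,0,0,0,0, 1,0,0,0,0,0,0, 1,0,0,0,0,0,0, 1,0,0,0,0,0,0, 1,0,0,0,0,0,0, 1,0,0,0,0,0,0, 1,0,0,0,0,0,0]'
python3 -c "
from h import *
to(524,267.7,12);print(tool()[1].as_matrix().round(3),tool()[0]['q'].round(2))"
```

```text
time_s: 30.0
tcp_pos: [509.9, -159.8, 199.4]
ee_rot: [0.145, 0.692, -0.145, 0.692]
force: [-0.5, -0.5, -0.4]
width: 1.003
time_s: 30.8
tcp_pos: [517.0, 41.5, 199.6]
ee_rot: [0.013, 0.707, -0.013, 0.707]
force: [0.7, -0.3, -0.5]
width: 1.002
time_s: 31.6
tcp_pos: [523.8, 266.5, 117.4]
ee_rot: [0.011, 0.708, -0.012, 0.706]
force: [0.6, -0.4, 0.5]
width: 1.003
time_s: 32.4
tcp_pos: [525.4, 265.8, 119.4]
ee_rot: [0.013, 0.707, -0.013, 0.707]
force: [1.1, 0.8, 0.7]
width: 1.002
tcp [525.4 265.8 119.4] x-axis [ 0.  0. -1.] shift [107.4   1.9  -1.5] w 1.002 t 32.4 F [1.1 0.8 0.7]
[[ 0.     0.036  0.999]
 [ 0.     0.999 -0.036]
 [-1.     0.     0.   ]] [ 0.39  0.37  1.8   0.    0.97 -1.14]
```

```bash
python3 -m inch '[1,20,1,-1,0,0,0, 1,20,1,0,0,0,0, 1,20,0,0,0,0,0, 1,20,0,0,0,0,0, 1,15,0,0,0,0,0, 1,10,0,0,0,0,0, 1,5,0,0,0,0,0, 1,0,0,0,0,0,0]'
python3 -m inch '[0,0,0,0,0,0,0, 0,0,0,0,0,0,0, 0,0,0,0,0,0,0, 0,0,0,0,0,0,0, 0,0,0,0,0,0,0, 0,0,0,0,0,0,0, 0,0,0,0,0,0,0, 0,0,0,0,0,0,0]' 30
python3 -m inch '[0,-5,0,0,0,0,0, 0,-10,0,0,0,0,0, 0,-20,0,0,0,0,0, 0,-20,0,0,0,0,0, 0,-5,0,0,0,0,0, 0,0,0,0,0,0,0, 0,0,0,0,0,0,0, 0,0,0,0,0,0,0]'
python3 - <<'E'
from h import *
to(448.5,19.8,70)
T=r.snapshot('top');S=r.snapshot('scene')
for n,im,b in(('top',T,(240,250,290,300)),('scene',S,(290,180,345,215))):
    m=mask(im,12,b,S=50);c=max(cv2.findContours(m,0,1)[0],key=cv2.contourArea);e=cv2.fitEllipse(c);print(e,ray(n,e[0],8))
    print(fit(n,m,(448,20),45,8,1))
cv2.imwrite('pics/s5.png',cv2.resize(S[130:290,280:520],None,fx=3,fy=3,interpolation=cv2.INTER_CUBIC))
E
```

```text
time_s: 33.2
tcp_pos: [524.2, 267.8, 8.9]
ee_rot: [0.013, 0.707, -0.013, 0.707]
force: [-1.0, 0.7, 0.1]
width: 1.002
time_s: 34.0
tcp_pos: [525.4, 268.3, 10.5]
ee_rot: [0.013, 0.706, -0.012, 0.708]
force: [-0.5, -0.2, 6.4]
width: 0.551
time_s: 34.8
tcp_pos: [523.3, 267.4, 68.1]
ee_rot: [0.012, 0.708, -0.013, 0.706]
force: [-0.0, -0.3, -0.9]
width: 0.553
tcp [523.3 267.4  68.1] x-axis [-0.002 -0.001 -1.   ] shift [  -1.5 -250.1  -65.9] w 0.553 t 34.8 F [-0.  -0.3 -0.9]
((262.5577087402344, 275.90130615234375), (38.48271942138672, 38.932193756103516), 19.301593780517578) [[447.19797959  19.24539477]]
(array([447.6,  19.2,   3.9]), np.float64(0.03))
((316.3662414550781, 197.19110107421875), (28.334186553955078, 39.978206634521484), 94.6704330444336) [[450.00745121  20.53356906]]
(array([445.3,  19.4,   6. ]), np.float64(0.03))
```

View pics/s5.png

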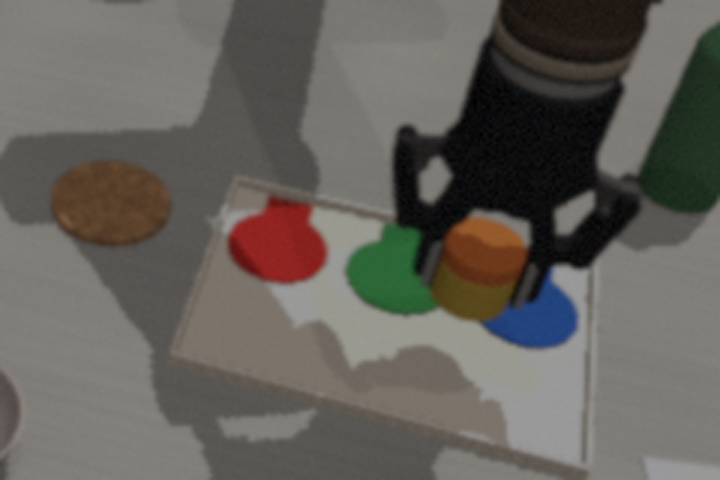

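The pot is held upright at crop (485,265), clear of the tray. The trivet's centre is at about (447.3, 19.4).

```bash
python3 -m inch '[0,0,-15,-4,0,0,0, 0,0,-35,-9,0,0,0, 0,0,-35,-9,0,0,0, 0,0,-35,-9,0,0,0, 0,0,-35,-9,0,0,0, 0,0,-35,-9,0,0,0, 0,0,-35,-9,0,0,0, 0,0,-25,-9,0,0,0]'
python3 -m inch '[0,10,0,0,0,0,0, 0,10,0,0,0,0,0, 0,10,0,0,0,0,0, 0,5,0,0,0,0,0, 0,5,0,0,0,0,0, 0,5,0,0,0,0,0, 0,0,0,0,0,0,0, 0,0,0,0,0,0,0]'
python3 -c "
from h import *
to(447.3,19.4,14)"
```

```text
time_s: 35.7
tcp_pos: [446.9, 18.0, 69.1]
ee_rot: [0.013, 0.707, -0.013, 0.707]
force: [0.4, 0.4, -1.3]
width: 0.55
time_s: 36.5
tcp_pos: [448.7, 20.6, 24.3]
ee_rot: [0.012, 0.707, -0.012, 0.707]
force: [0.7, -0.5, -2.3]
width: 0.557
tcp [448.7  20.6  24.3] x-axis [-0.  0. -1.] shift [10.3 -1.3 -1.3] w 0.557 t 36.5 F [ 0.7 -0.5 -2.3]
```

```bash
python3 -m inch '[0,4,-1,-1,0,0,0, 0,2,0,0,0,0,0, 0,1,0,0,0,0,0, 0,0.5,0,0,0,0,0, 0,0.5,0,0,0,0,0, 0,0.5,0,0,0,0,0, 0,0,0,0,0,0,0, 0,0,0,0,0,0,0]'
python3 -m inch '[0,0.4,0,0,0,0,0, 0,0.4,0,0,0,0,0, 0,0,0,0,0,0,0, 0,0,0,0,0,0,0, 0,0,0,0,0,0,0, 0,0,0,0,0,0,0, 0,0,0,0,0,0,0, 0,0,0,0,0,0,0]'
```

```text
time_s: 37.3
tcp_pos: [447.6, 19.5, 15.9]
ee_rot: [0.013, 0.707, -0.013, 0.707]
force: [0.2, 0.1, -1.8]
width: 0.554
time_s: 38.1
tcp_pos: [447.6, 19.5, 15.1]
ee_rot: [0.013, 0.707, -0.013, 0.707]
force: [-0.0, 0.8, -1.4]
width: 0.554
```

```bash
python3 -m inch '[0,0.5,0,0,0,0,0, 0,0.4,0,0,0,0,0, 0,0,0,0,0,0,0, 0,0,0,0,0,0,0, 0,0,0,0,0,0,0, 0,0,0,0,0,0,0, 0,0,0,0,0,0,0, 0,0,0,0,0,0,0]'
```

```text
time_s: 38.9
tcp_pos: [447.6, 19.5, 14.4]
ee_rot: [0.013, 0.707, -0.013, 0.707]
force: [-2.2, -0.4, 5.3]
width: 0.557
```

The pot is on the trivet. Releasing, rising, moving above blue on the mat and turning the jaws back.

```bash
python3 -m inch '[1,0,0,0,0,0,0, 1,0,0,0,0,0,0, 1,0,0,0,0,0,0, 1,0,0,0,0,0,0, 1,-15,0,0,0,0,0, 1,-30,0,0,0,0,0, 1,-40,0,0,0,0,0, 1,-40,0,0,0,0,0]' 40
python3 -m inch '[1,-40,0,0,0,0,0, 1,-20,0,0,0,0,0, 1,0,-30,12,0,0,0, 1,0,-36,14,0,0,0, 1,0,-36,14,0,0,0, 1,0,-36,14,0,0,0, 1,0,-30,12,0,0,0, 1,0,-9,3,8.5,0,0]'
python3 -m inch '[1,0,0,0,8.5,0,0, 1,0,0,0,8.5,0,0, 1,0,0,0,8.5,0,0, 1,0,0,0,8.5,0,0, 1,0,0,0,8.5,0,0, 1,0,0,0,8.5,0,0, 1,0,0,0,8.5,0,0, 1,0,0,0,8.5,0,0]'
python3 -m inch '[1,0,0,0,8.5,0,0, 1,0,0,0,5,0,0, 1,0,0,0,0,0,0, 1,0,0,0,0,0,0, 1,0,0,0,0,0,0, 1,0,0,0,0,0,0, 1,0,0,0,0,0,0, 1,0,0,0,0,0,0]'
python3 - <<'E'
from h import *
to(510.3,-160,69)
T=r.snapshot('top');S=r.snapshot('scene');cv2.imwrite('pics/s6.png',S)
m=mask(T,12,(240,250,290,300),S=50);print(fit('top',mask(T,10,(240,250,290,300),S=150),(448,20),24,53,20))
for k,h,g in(('blue',112,(510,-160)),('red',0,(513,-244)),('green',65,(520,-329))):
    u,v=proj('scene',[[*g,115]])[0].astype(int); m=mask(S,h,(u-22,v-20,u+22,v+14));print(k,fit('scene',m,g,28,123,20))
E
```

```text
time_s: 39.7
tcp_pos: [446.7, 19.5, 139.9]
ee_rot: [0.013, 0.708, -0.013, 0.706]
force: [0.8, 0.5, 0.4]
width: 0.998
time_s: 40.5
tcp_pos: [511.3, -163.1, 199.2]
ee_rot: [0.067, 0.703, -0.068, 0.704]
force: [-0.2, 0.7, 0.2]
width: 1.0
time_s: 41.3
tcp_pos: [510.0, -159.8, 198.8]
ee_rot: [0.449, 0.546, -0.449, 0.546]
force: [0.2, 0.5, -0.1]
width: 1.002
time_s: 42.1
tcp_pos: [510.2, -159.9, 199.2]
ee_rot: [0.509, 0.491, -0.509, 0.491]
force: [-0.4, 0.3, -0.1]
width: 0.999
tcp [ 510.2 -159.9  199.2] x-axis [ 0. -0. -1.] shift [1.302e+02 1.000e-01 1.000e-01] w 0.999 t 42.1 F [-0.4  0.3 -0.1]
(array([446.7,  19.3,  19.1]), np.float64(0.09))
blue (array([ 511.7, -157.2,   16.9]), np.float64(0.1))
red (array([ 514.2, -240.2,   19.9]), np.float64(0.07))
green (array([ 5.218e+02, -3.264e+02,  1.000e-01]), np.float64(0.1))
```

View pics/s6.png

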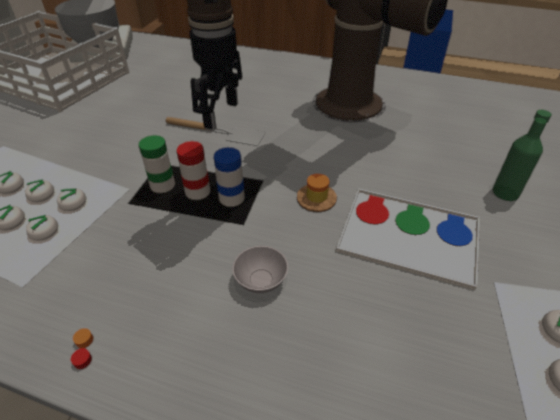

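The pot stands centred on the trivet: pot (446.7, 19.3) against trivet (447.3, 19.4). The three canisters are upright on the mat and the bowl at (260,272) is unmoved. Next, blue goes back to (463, 315.2).

```bash
python3 -m inch '[1,20,0,0,0,0,0, 1,20,0,0,0,0,0, 1,20,0,-1,0,0,0, 1,20,0,0,0,0,0, 1,20,0,0,0,0,0, 1,15,0,0,0,0,0, 1,13,0,0,0,0,0, 1,0,0,0,0,0,0]'
python3 -m inch '[0,0,0,0,0,0,0, 0,0,0,0,0,0,0, 0,0,0,0,0,0,0, 0,0,0,0,0,0,0, 0,0,0,0,0,0,0, 0,0,0,0,0,0,0, 0,0,0,0,0,0,0, 0,0,0,0,0,0,0]' 40
python3 -m inch '[0,-5,0,0,0,0,0, 0,-10,0,0,0,0,0, 0,-20,0,0,0,0,0, 0,-25,0,0,0,0,0, 0,-25,0,0,0,0,0, 0,-15,0,0,0,0,0, 0,0,0,0,0,0,0, 0,0,0,0,0,0,0]'
python3 -c "
from h import *
to(463,315.2,170)"
```

```text
time_s: 43.0
tcp_pos: [508.8, -158.3, 69.3]
ee_rot: [-0.508, -0.492, 0.509, -0.49]
force: [0.6, -0.5, -0.1]
width: 0.998
time_s: 43.8
tcp_pos: [510.5, -159.2, 72.3]
ee_rot: [0.509, 0.491, -0.509, 0.491]
force: [-2.6, -0.1, 6.2]
width: 0.648
time_s: 44.6
tcp_pos: [510.1, -158.8, 171.2]
ee_rot: [0.509, 0.491, -0.509, 0.491]
force: [0.0, 0.7, -2.9]
width: 0.65
tcp [ 510.1 -158.8  171.2] x-axis [ 0. -0. -1.] shift [   1.1  -64.  -472. ] w 0.65 t 44.6 F [ 0.   0.7 -2.9]
```

```bash
python3 -m inch '[0,0,-2,-18,0,0,0, 0,0,-5,-35,0,0,0, 0,0,-5,-35,0,0,0, 0,0,-5,-35,0,0,0, 0,0,-5,-35,0,0,0, 0,0,-5,-35,0,0,0, 0,0,-5,-35,0,0,0, 0,0,-5,-35,0,0,0]'
python3 -m inch '[0,0,-5,-35,0,0,0, 0,0,-5,-35,0,0,0, 0,0,-5,-35,0,0,0, 0,0,-5,-35,0,0,0, 0,0,-5,-35,0,0,0, 0,0,-5,-30,0,0,0, 0,0,-2,-4,0,0,0, 0,0,0,0,0,0,0]'
python3 -m inch '[0,15,0,0,0,0,0, 0,20,0,0,0,0,0, 0,20,0,0,0,0,0, 0,20,0,0,0,0,0, 0,8,0,0,0,0,0, 0,3,0,0,0,0,0, 0,0,0,0,0,0,0, 0,0,0,0,0,0,0]'
python3 -c "
from h import *
to(463,315.2,75.5)"
```

```text
time_s: 45.4
tcp_pos: [480.9, 106.5, 169.4]
ee_rot: [-0.508, -0.492, 0.51, -0.49]
force: [-0.3, -0.4, -2.5]
width: 0.646
time_s: 46.2
tcp_pos: [456.6, 315.3, 169.4]
ee_rot: [-0.507, -0.492, 0.51, -0.491]
force: [-0.0, -0.7, -1.6]
width: 0.649
time_s: 47.0
tcp_pos: [459.0, 315.4, 86.0]
ee_rot: [0.51, 0.491, -0.508, 0.491]
force: [0.4, 0.6, -2.2]
width: 0.647
tcp [459.  315.4  86. ] x-axis [ 0.002  0.001 -1.   ] shift [10.5  4.   0.1] w 0.647 t 47.0 F [ 0.4  0.6 -2.2]
```

```bash
python3 -m inch '[0,3,2,0,0,0,0, 0,2,2,0,0,0,0, 0,2,0,0,0,0,0, 0,1,0,0,0,0,0, 0,0.5,0,0,0,0,0, 0,0,0,0,0,0,0, 0,0,0,0,0,0,0, 0,0,0,0,0,0,0]'
python3 -m inch '[0,0.5,0,0,0,0,0, 0,0.5,0,0,0,0,0, 0,0,0,0,0,0,0, 0,0,0,0,0,0,0, 0,0,0,0,0,0,0, 0,0,0,0,0,0,0, 0,0,0,0,0,0,0, 0,0,0,0,0,0,0]'
```

```text
time_s: 47.8
tcp_pos: [462.1, 315.2, 76.7]
ee_rot: [0.509, 0.491, -0.509, 0.491]
force: [-0.1, 0.6, -3.7]
width: 0.646
time_s: 48.6
tcp_pos: [462.2, 315.4, 76.4]
ee_rot: [0.509, 0.491, -0.509, 0.491]
force: [-3.2, -0.7, 6.4]
width: 0.65
```

```bash
python3 -m inch '[1,0,0,0,0,0,0, 1,0,0,0,0,0,0, 1,0,0,0,0,0,0, 1,0,0,0,0,0,0, 1,-15,0,0,0,0,0, 1,-30,0,0,0,0,0, 1,-40,0,0,0,0,0, 1,-40,0,0,0,0,0]'
python3 -m inch '[1,0,5,20,0,0,0, 1,0,5,40,0,0,0, 1,0,5,40,0,0,0, 1,0,5,40,0,0,0, 1,0,5,40,0,0,0, 1,0,5,40,0,0,0, 1,0,5,40,0,0,0, 1,0,5,40,0,0,0]'
python3 -m inch '[1,0,5,40,0,0,0, 1,0,5,40,0,0,0, 1,0,5,40,0,0,0, 1,0,5,40,0,0,0, 1,0,5,40,0,0,0, 1,0,5,40,0,0,0, 1,0,5,40,0,0,0, 1,0,5,40,0,0,0]'
python3 -m inch '[1,0,1,21,0,0,0, 1,0,0,0,0,0,0, 1,0,0,0,0,0,0, 1,0,0,0,0,0,0, 1,0,0,0,0,0,0, 1,0,0,0,0,0,0, 1,0,0,0,0,0,0, 1,0,0,0,0,0,0]'
python3 -c "
from h import *
to(520.3,-328,70)"
```

```text
time_s: 49.4
tcp_pos: [461.9, 314.9, 202.6]
ee_rot: [-0.509, -0.491, 0.509, -0.491]
force: [0.5, 1.1, 0.4]
width: 0.998
time_s: 50.2
tcp_pos: [491.7, 12.2, 202.1]
ee_rot: [0.509, 0.49, -0.508, 0.492]
force: [0.9, -0.8, -0.1]
width: 0.998
time_s: 51.0
tcp_pos: [520.1, -309.3, 202.1]
ee_rot: [0.509, 0.49, -0.509, 0.491]
force: [0.5, 0.4, -1.0]
width: 0.999
time_s: 51.8
tcp_pos: [520.3, -327.9, 200.8]
ee_rot: [-0.509, -0.491, 0.509, -0.491]
force: [-0.1, 0.2, -1.0]
width: 1.002
tcp [ 520.3 -327.9  200.8] x-axis [ 0. -0. -1.] shift [1.308e+02 0.000e+00 1.000e-01] w 1.002 t 51.8 F [-0.1  0.2 -1. ]
```

```bash
python3 -m inch '[1,20,0,0,0,0,0, 1,20,0,0,0,0,0, 1,20,0,0,0,0,0, 1,20,0,0,0,0,0, 1,20,0,0,0,0,0, 1,15,0,0,0,0,0, 1,15,0,0,0,0,0, 1,0,0,0,0,0,0]'
python3 -m inch '[0,0,0,0,0,0,0, 0,0,0,0,0,0,0, 0,0,0,0,0,0,0, 0,0,0,0,0,0,0, 0,0,0,0,0,0,0, 0,0,0,0,0,0,0, 0,0,0,0,0,0,0, 0,0,0,0,0,0,0]' 40
python3 -m inch '[0,-5,0,0,0,0,0, 0,-15,0,0,0,0,0, 0,-25,0,0,0,0,0, 0,-30,0,0,0,0,0, 0,-30,0,0,0,0,0, 0,-30,0,0,0,0,0, 0,-10,0,0,0,0,0, 0,0,0,0,0,0,0]'
python3 -c "
from h import *
to(460,229.3,215)"
```

```text
time_s: 52.6
tcp_pos: [518.6, -327.2, 68.2]
ee_rot: [-0.509, -0.493, 0.509, -0.489]
force: [-0.0, 0.1, 0.3]
width: 0.998
time_s: 53.4
tcp_pos: [520.6, -329.0, 72.0]
ee_rot: [-0.509, -0.49, 0.509, -0.492]
force: [-2.4, -0.1, 6.2]
width: 0.651
time_s: 54.2
tcp_pos: [521.5, -329.2, 218.3]
ee_rot: [0.509, 0.489, -0.508, 0.493]
force: [0.3, -0.1, -2.4]
width: 0.65
tcp [ 521.5 -329.2  218.3] x-axis [ 0.004 -0.003 -1.   ] shift [   1.4  -81.4 -555.9] w 0.65 t 54.2 F [ 0.3 -0.1 -2.4]
```

```bash
python3 -m inch '[0,0,-3,-20,0,0,0, 0,0,-6,-40,0,0,0, 0,0,-6,-40,0,0,0, 0,0,-6,-40,0,0,0, 0,0,-6,-40,0,0,0, 0,0,-6,-40,0,0,0, 0,0,-6,-40,0,0,0, 0,0,-6,-40,0,0,0]'
python3 -m inch '[0,0,-6,-40,0,0,0, 0,0,-6,-40,0,0,0, 0,0,-6,-40,0,0,0, 0,0,-6,-40,0,0,0, 0,0,-6,-40,0,0,0, 0,0,-6,-40,0,0,0, 0,0,0,-15,0,0,0, 0,0,0,0,0,0,0]'
python3 -m inch '[0,15,0,0,0,0,0, 0,25,0,0,0,0,0, 0,30,0,0,0,0,0, 0,30,0,0,0,0,0, 0,20,0,0,0,0,0, 0,10,0,0,0,0,0, 0,0,0,0,0,0,0, 0,0,0,0,0,0,0]'
python3 -c "
from h import *
to(460,229.3,75.5)"
```

```text
time_s: 55.0
tcp_pos: [483.9, -25.1, 213.4]
ee_rot: [-0.508, -0.492, 0.51, -0.49]
force: [-0.0, 0.1, -2.3]
width: 0.653
time_s: 55.8
tcp_pos: [457.8, 230.6, 213.9]
ee_rot: [-0.507, -0.492, 0.509, -0.491]
force: [0.8, -0.2, -2.5]
width: 0.644
time_s: 56.6
tcp_pos: [459.7, 228.7, 86.1]
ee_rot: [0.509, 0.491, -0.509, 0.491]
force: [0.6, -0.7, -2.0]
width: 0.649
tcp [459.7 228.7  86.1] x-axis [ 0.001 -0.    -1.   ] shift [10.6  0.3 -0.6] w 0.649 t 56.6 F [ 0.6 -0.7 -2. ]
```

```bash
python3 -m inch '[0,4,0,-0.5,0,0,0, 0,3,0,0,0,0,0, 0,2,0,0,0,0,0, 0,0.5,0,0,0,0,0, 0,0,0,0,0,0,0, 0,0,0,0,0,0,0, 0,0,0,0,0,0,0, 0,0,0,0,0,0,0]'
python3 -m inch '[0,0.5,0,0,0,0,0, 0,0.5,0,0,0,0,0, 0,0,0,0,0,0,0, 0,0,0,0,0,0,0, 0,0,0,0,0,0,0, 0,0,0,0,0,0,0, 0,0,0,0,0,0,0, 0,0,0,0,0,0,0]'
```

```text
time_s: 57.4
tcp_pos: [459.1, 229.7, 76.2]
ee_rot: [0.509, 0.491, -0.509, 0.491]
force: [0.1, -0.2, -2.2]
width: 0.649
time_s: 58.2
tcp_pos: [459.2, 229.9, 76.0]
ee_rot: [0.509, 0.491, -0.509, 0.491]
force: [-2.1, -0.5, 6.6]
width: 0.655
```

```bash
python3 -m inch '[1,0,0,0,0,0,0, 1,0,0,0,0,0,0, 1,0,0,0,0,0,0, 1,0,0,0,0,0,0, 1,-15,0,0,0,0,0, 1,-30,0,0,0,0,0, 1,-40,0,0,0,0,0, 1,-40,0,0,0,0,0]'
python3 -m inch '[1,0,5,20,0,0,0, 1,0,6,40,0,0,0, 1,0,6,40,0,0,0, 1,0,6,40,0,0,0, 1,0,6,40,0,0,0, 1,0,6,40,0,0,0, 1,0,6,40,0,0,0, 1,0,6,40,0,0,0]'
python3 -m inch '[1,0,6,40,0,0,0, 1,0,6,40,0,0,0, 1,0,6,40,0,0,0, 1,0,6,40,0,0,0, 1,0,0,11,0,0,0, 1,0,0,0,0,0,0, 1,0,0,0,0,0,0, 1,0,0,0,0,0,0]'
python3 - <<'E'
from h import *
to(513.2,-244.1,70)
S=r.snapshot('scene');cv2.imwrite('pics/s7.png',S)
E
```

```text
time_s: 59.0
tcp_pos: [458.5, 229.4, 200.8]
ee_rot: [-0.508, -0.491, 0.509, -0.491]
force: [-0.0, 0.6, -0.2]
width: 1.001
time_s: 59.8
tcp_pos: [495.3, -73.5, 200.2]
ee_rot: [0.509, 0.491, -0.509, 0.491]
force: [1.0, 0.4, 0.4]
width: 0.998
time_s: 60.6
tcp_pos: [512.9, -241.9, 199.9]
ee_rot: [0.509, 0.492, -0.508, 0.491]
force: [-0.5, -0.6, 0.2]
width: 1.001
tcp [ 512.9 -241.9  199.9] x-axis [-0.001  0.001 -1.   ] shift [129.9   0.5   2.3] w 1.001 t 60.6 F [-0.5 -0.6  0.2]
```

View pics/s7.png

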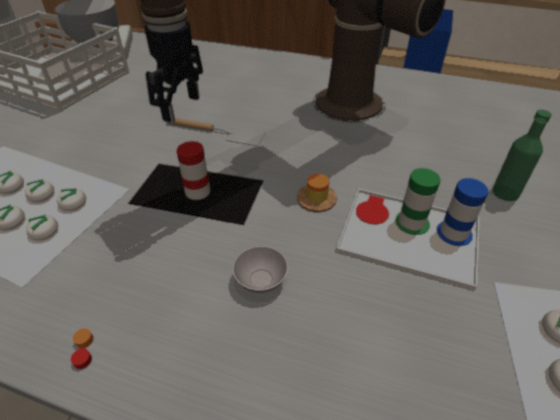

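Green (420,200) and blue (464,212) stand on their own discs, the pot is on the trivet at (318,190), and red is still on the mat at (194,173). Last one: red.

```bash
python3 -m inch '[1,20,0,1,0,0,0, 1,20,0,1,0,0,0, 1,20,0,0,0,0,0, 1,20,0,0,0,0,0, 1,20,0,0,0,0,0, 1,15,0,0,0,0,0, 1,14,0,0,0,0,0, 1,0,0,0,0,0,0]'
python3 -m inch '[0,0,0,0,0,0,0, 0,0,0,0,0,0,0, 0,0,0,0,0,0,0, 0,0,0,0,0,0,0, 0,0,0,0,0,0,0, 0,0,0,0,0,0,0, 0,0,0,0,0,0,0, 0,0,0,0,0,0,0]' 40
python3 -m inch '[0,-5,0,0,0,0,0, 0,-10,0,0,0,0,0, 0,-20,0,0,0,0,0, 0,-25,0,0,0,0,0, 0,-25,0,0,0,0,0, 0,-15,0,0,0,0,0, 0,0,0,0,0,0,0, 0,0,0,0,0,0,0]'
python3 -c "
from h import *
to(456.8,145.2,170)"
```

```text
time_s: 61.45
tcp_pos: [511.6, -244.1, 69.1]
ee_rot: [-0.508, -0.493, 0.509, -0.49]
force: [0.4, 0.0, 0.3]
width: 1.001
time_s: 62.25
tcp_pos: [513.6, -246.1, 72.4]
ee_rot: [0.509, 0.49, -0.509, 0.491]
force: [-2.0, -0.0, 5.5]
width: 0.649
time_s: 63.05
tcp_pos: [512.8, -245.3, 170.7]
ee_rot: [-0.509, -0.491, 0.509, -0.491]
force: [-0.3, -0.5, -4.4]
width: 0.646
tcp [ 512.8 -245.3  170.7] x-axis [-0.  0. -1.] shift [   0.9  -69.9 -388.3] w 0.646 t 63.0 F [-0.3 -0.5 -4.4]
```

```bash
python3 -m inch '[0,0,-5,-20,0,0,0, 0,0,-7,-40,0,0,0, 0,0,-7,-40,0,0,0, 0,0,-7,-40,0,0,0, 0,0,-7,-40,0,0,0, 0,0,-7,-40,0,0,0, 0,0,-7,-40,0,0,0, 0,0,-7,-40,0,0,0]'
python3 -m inch '[0,0,-7,-40,0,0,0, 0,0,-7,-40,0,0,0, 0,0,-2,-8,0,0,0, 0,0,0,0,0,0,0, 0,20,0,0,0,0,0, 0,25,0,0,0,0,0, 0,25,0,0,0,0,0, 0,14,0,0,0,0,0]'
python3 -m inch '[0,3,0,0,0,0,0, 0,0,0,0,0,0,0, 0,0,0,0,0,0,0, 0,0,0,0,0,0,0, 0,0,0,0,0,0,0, 0,0,0,0,0,0,0, 0,0,0,0,0,0,0, 0,0,0,0,0,0,0]'
python3 -c "
from h import *
to(456.8,145.2,75.5)"
```

```text
time_s: 63.85
tcp_pos: [467.2, 58.4, 169.5]
ee_rot: [-0.508, -0.492, 0.51, -0.49]
force: [-1.0, 0.1, -2.5]
width: 0.648
time_s: 64.65
tcp_pos: [454.7, 142.8, 84.4]
ee_rot: [-0.507, -0.491, 0.511, -0.49]
force: [-1.0, -0.1, -2.7]
width: 0.651
time_s: 65.45
tcp_pos: [457.1, 144.8, 84.3]
ee_rot: [0.509, 0.491, -0.509, 0.491]
force: [-0.2, 0.5, -1.7]
width: 0.652
tcp [457.1 144.8  84.3] x-axis [ 0.  0. -1.] shift [ 8.8 -0.3 -0.4] w 0.652 t 65.5 F [-0.2  0.5 -1.7]
```

```bash
python3 -m inch '[0,4,0,0,0,0,0, 0,2,0,0,0,0,0, 0,1,0,0,0,0,0, 0,0.5,0,0,0,0,0, 0,0.5,0,0,0,0,0, 0,0,0,0,0,0,0, 0,0,0,0,0,0,0, 0,0,0,0,0,0,0]'
python3 -m inch '[0,0.4,0,0,0,0,0, 0,0,0,0,0,0,0, 0,0,0,0,0,0,0, 0,0,0,0,0,0,0, 0,0,0,0,0,0,0, 0,0,0,0,0,0,0, 0,0,0,0,0,0,0, 0,0,0,0,0,0,0]'
```

```text
time_s: 66.25
tcp_pos: [456.7, 144.7, 76.5]
ee_rot: [-0.509, -0.491, 0.509, -0.491]
force: [-4.1, -0.3, 5.5]
width: 0.644
time_s: 67.05
tcp_pos: [456.7, 144.8, 76.4]
ee_rot: [-0.509, -0.491, 0.509, -0.491]
force: [-5.1, -0.5, 8.0]
width: 0.645
```

In contact. Releasing and backing off over the mat for a final look.

```bash
python3 -m inch '[1,-0.4,0,0,0,0,0, 1,0,0,0,0,0,0, 1,0,0,0,0,0,0, 1,0,0,0,0,0,0, 1,-15,0,0,0,0,0, 1,-30,0,0,0,0,0, 1,-40,0,0,0,0,0, 1,-40,0,0,0,0,0]'
python3 -m inch '[1,0,0,20,0,0,0, 1,0,0,40,0,0,0, 1,0,0,40,0,0,0, 1,0,0,40,0,0,0, 1,0,0,40,0,0,0, 1,0,0,40,0,0,0, 1,0,0,40,0,0,0, 1,0,0,40,0,0,0]'
python3 -m inch '[1,0,0,40,0,0,0, 1,0,0,30,0,0,0, 1,0,0,10,0,0,0, 1,0,0,0,0,0,0, 1,0,0,0,0,0,0, 1,0,0,0,0,0,0, 1,0,0,0,0,0,0, 1,0,0,0,0,0,0]'
python3 - <<'E'
from h import *
T=r.snapshot('top');S=r.snapshot('scene')
for k,h,g in(('blue',112,(463,315)),('green',65,(460,229)),('red',0,(457,145))):
  for n,im in(('top',T),('scene',S)):
    u,v=proj(n,[[*g,122]])[0].astype(int); m=mask(im,h,(u-20,v-18,u+20,v+15));print(n,k,fit(n,m,g,28,127,20))
print('pot',fit('top',mask(T,10,(240,250,290,300),S=150),(448,20),24,53,20),'bowl',proj('top',[[697,-21,40]]))
cv2.imwrite('pics/c8.png',np.vstack([cv2.resize(T[130:310,90:450],(720,360)),cv2.resize(S[150:300,220:500],(720,240))[:,:]]));print(r.get_obs()['time_s'])
E
```

```text
time_s: 67.85
tcp_pos: [456.6, 144.5, 201.9]
ee_rot: [-0.509, -0.491, 0.509, -0.491]
force: [0.9, 0.1, 0.0]
width: 1.0
time_s: 68.65
tcp_pos: [446.2, -156.9, 201.3]
ee_rot: [0.509, 0.491, -0.509, 0.491]
force: [1.8, 0.7, -0.4]
width: 1.0
time_s: 69.45
tcp_pos: [443.6, -234.1, 201.2]
ee_rot: [0.509, 0.491, -0.508, 0.491]
force: [0.7, -0.4, 0.7]
width: 0.999
top blue (array([461.5, 313.2,   0. ]), np.float64(0.05))
scene blue (array([463.1, 313.7,  17.3]), np.float64(0.11))
top green (array([ 4.586e+02,  2.279e+02, -1.000e-01]), np.float64(0.12))
scene green (array([4.608e+02, 2.289e+02, 1.000e-01]), np.float64(0.08))
top red (array([457.2, 148.2,  11.8]), np.float64(0.22))
scene red (array([457.5, 147.8,  16.8]), np.float64(0.08))
pot (array([446.3,  19.8,  23. ]), np.float64(0.1)) bowl [[277.87271274 166.97655594]]
69.55
```

View pics/c8.png

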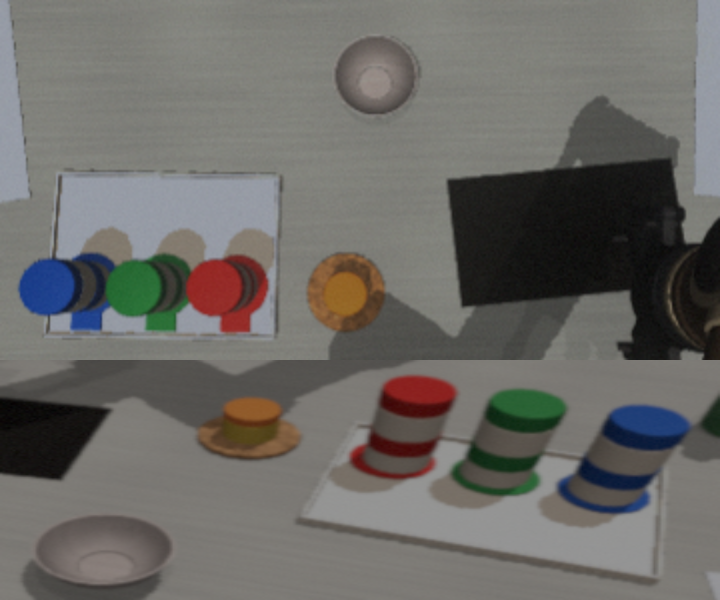

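The canisters are upright on their own discs, measured 1 to 3 mm from the centres. The pot is in the middle of the trivet, the mat is empty and the bowl is where it was, so I'm handing in.

```bash
python3 -c "
from rig import r
print(r.sign_off(), r.get_obs()['time_s'])"
```

```text
the job is handed in; nothing more can be done
the job is handed in; nothing more can be done
```

The job is done and handed in at about 70 s of the 141 s allowed. I cleared the three canisters to the mat (green, red, then blue) and stood the pot on the trivet. Then I put the canisters back on their own discs (blue, green, red). Each was lowered until the wrist force showed contact, then released.

The last pictures, taken with the arm back over the mat, showed everything upright:

| Thing | Distance from centre | Measured at (x, y) | Target (x, y) |
|---|---|---|---|
| Blue canister | about 2 mm | (462, 313.5) | (463, 315) |
| Green canister | about 1 mm | (460, 228) | (460, 229) |
| Red canister | about 3 mm | (457, 148) | (457, 145) |
| Pot on trivet | about 1 mm | (446, 20) | (447, 19) |

- **Bowl:** it looked unmoved in the pictures.
- **Red canister:** it is the least well centred. I left it rather than risk another grasp, since 3 mm is close to the 2 mm calibration error.
- **Disagreements:** the two cameras differed by up to about 2 mm. The top-view fit for red was also poor (22% mismatch), though the other camera put red in the same place.

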